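# Sweep the spacer rings off the sorting board

## Task

Three steel spacer rings lie on the raised sorting board of the lens bench: with the fingertips, sweep all three along the board and off its end, so that they drop into the open tray that stands against that end and stay there. Only push the rings gently, never grip or lift them, and leave the lens barrel and the gauge block standing where they are on the board.

Things in the scene. Friction and masses are not known exactly. Their poses are not given: they have to be found in the camera images.
- board: fixed board 260 (x) by 360 (y) by 50 high; origin at the centre of its underside, on the bench; flat green mat on top, 50 above the origin. Long edges (x = -130, +130): aluminium lips 6 wide, 6 above the mat. Ends: no lip; the mat stops at y = -165 and +165 and a bare edge rounds off down (radius 15) to y = -180 and +180. Rings, barrel and block start on the mat, 100 or more between centres
- tray: fixed open shallow cream tray, outside 250 (x) by 130 (y) by 25 high, walls and floor about 4; origin at the centre of its underside, on the bench, axes parallel to the board's. It stands against one of the board's two ends (y = +247 or -247 in the board's frame, 2 mm gap), its rim 25 below the mat. It may be at either end; against the other end stands a closed flat component case of like size, 30 high, which is not the place for the rings
- ring0_c (a point): a loose flat steel spacer ring, outer diameter 32, hole 18, thickness 10, about 40 g; this point is its centre, half-way up. It starts lying flat on the sorting board, which it slides over easily
- ring1_c (a point): a loose flat steel spacer ring, outer diameter 32, hole 18, thickness 10, about 40 g; this point is its centre, half-way up. It starts lying flat on the sorting board, which it slides over easily
- ring2_c (a point): a loose flat steel spacer ring, outer diameter 32, hole 18, thickness 10, about 40 g; this point is its centre, half-way up. It starts lying flat on the sorting board, which it slides over easily
- barrel: a dark metal lens barrel, loose, an upright cylinder of diameter 30, 45 high, standing on the mat; origin at the centre of its underside. To be left alone
- block: a steel gauge block, loose, 30 (x) by 20 (y) by 20 high, lying on the mat; origin at the centre of its underside. To be left alone
Not all that is in view belongs to the job. Leave any pink look-alike of the part that bears ring2_c alone. Leave any orange look-alike of the part that bears ring1_c alone.

How it is judged (in metres and radians):
At the end, for the whole second after the job is handed in: all three ring centres are inside the tray (within 121 mm of its centre along x and 61 mm along y), less than 30 mm above the bench and at rest; the lens barrel and gauge block are upright and within 15 mm of where they started (x of ring0_c in the frame of tray between -0.121 and 0.121 m and y of ring0_c in the frame of tray between -0.061 and 0.061 m and height (world z) of each of ring0_c, ring1_c, ring2_c below 0.03 m and linear speed of each of ring0, ring1, ring2 below 0.02 m/s and x of ring1_c in the frame of tray between -0.121 and 0.121 m and y of ring1_c in the frame of tray between -0.061 and 0.061 m and x of ring2_c in the frame of tray between -0.121 and 0.121 m and y of ring2_c in the frame of tray between -0.061 and 0.061 m and distance of each of barrel, block from where it was at the start of the episode below 0.015 m and angle between each of barrel, block's own z axis and vertical below 0.2 rad); the robot touches nothing.
It fails at once if a ring was lifted: its centre rose more than 25 mm above where it is while the ring lies flat on the board (height (world z) of any of ring0_c, ring1_c, ring2_c above 0.08 m).
It fails at once if a ring was pinched or pressed hard (over 25 N between the fingers and a ring) (contact force between the fingers and ring0 above 25 N or contact force between the fingers and ring1 above 25 N or contact force between the fingers and ring2 above 25 N).
It fails at once if the lens barrel or the gauge block was moved by more than 15 mm or tipped (distance of any of barrel, block from where it was at the start of the episode above 0.015 m or angle between any of barrel, block's own z axis and vertical above 0.3 rad).
It also fails if it takes over 64 s, if anything falls off the work surface, if the arm or the gripper's body presses on something with over 40 N, if the wrist force passes 120 N, or if a joint passes its speed limit or range.

## Robot

A 7-joint arm with a two-finger parallel gripper is mounted at the origin on the work surface. World frame = base frame: x ahead of the robot, y to its left, z up, the work surface at z = 0. Lengths are in mm, angles in rad, forces in N, time in s.
With the tool pointing down it reaches from about 400 to 875 mm from the base axis. Payload 4.4 kg.
Tool frame: the origin (TCP) lies at the very end of the fingers, on their centre line; the grasp point (between the pads) lies 19 mm behind it; z points along the fingers, y is the line along which they close (so a half turn about z gives the same grasp; the last joint's range is limited). The gripper opens to 85 mm and grips with 20 to 120 N. Pads are 22 mm wide; open, the fingers measure 114 mm over their backs; the gripper's body (76 mm by 85 mm) begins 54 mm behind the grasp point. The pads swing forward as they close: fully open they stand 13 mm farther back than shut.
Start: joints at [-1.305, 0.628, 0.038, 1.517, -0.027, 0.996, -0.02], TCP at [211.711, 614.57, 231.313] pointing down, gripper open.
Joint ranges: [-3.06, 3.06], [-0.37, 2.12], [-1.25, 1.32], [0.18, 2.47], [-1.1, 4.24], [0.23, 1.98], [-2.94, 2.94]. Speed limits (rad/s): [2.57, 2.57, 3.14, 3.14, 3.14, 3.14, 3.14].

## Interface

Orientations are given as [roll, pitch, yaw] about the fixed x, y, z axes, in that order (R = Rz(yaw) Ry(pitch) Rx(roll)).
In Python, from cell import ctrl gives the robot as it stands.
- The arm moves only by the tool step_arm, never from a script. Its argument "series" is a list that holds one entry, the list of rows, each a list of 7 numbers: the turn, a rotation vector about the tool's x, y, z as a fraction of full scale, then the shift along the tool's x, y, z as a fraction of full scale, then the closure, from 0 (fully open) to 1 (shut). In form: [[[ax, ay, az, tx, ty, tz, gripper], ...]]. A call has 1 to 12 rows; each row shifts and turns the commanded pose from where the row before left it, along the tool's axes as they then stand; what a row does not reach is not made up. Full scale, the value 1, is 150 mm for a shift and 45 degrees for a turn. A row lasts 1/10 s, in which the tool goes at most 50 mm and 8.59 degrees, less where a joint would pass 70% of its speed; a pose out of reach is approached as far as the arm can. A call with a number of a shift or a turn outside -1 to 1 is refused whole. A call with a gripper value outside its range is refused whole. The fingers move at their own pace and stop on an object; the grip force is fixed at half the most. Time passes only in rows, so rows that do not move let the fingers close. It gives the time, the measured TCP pose, the force, the opening and the grip force at its end, in the units of the state.
- ctrl.read_state(): the state, without advancing time (a new reading comes with each control period).
- ctrl.get_image(name): name is "scene" or "side" or "wrist"; returns a dict with "img" (384x512x3 uint8, red, green, blue), "fx", "fy", "cx", "cy" (pixels), "R" (3x3) and "t" (3): a world point X has camera coordinates R X + t. Camera axes: x right, y down, z forward; pixel columns grow to the right and rows downward; lengths in mm; the calibration is good to about 2 mm. A picture is of the moment at which its call begins. There is no depth.
- ctrl.finish_job(): hands the job in; it is judged then, once.
Trained networks look in a picture, given as the dict that the camera call returned (one of the last four; its "shot" number tells which), for a name from the list of things; names that differ only in an ending like _2 or _b are one class to them, and where a whole thing is asked for, a point or a joint stands for the part that bears it (a point fixed in the world has none). Each returns a list of dicts, best first, with "score" (0 to 1); they miss things now and then, are a little off and sometimes report something else, mostly with a low value. They report only what shows in the picture. A call takes as long as a camera call. They do not tell look-alikes from the thing itself.
- ctrl.recognise(picture, thing): "centre" ([column, row] in pixels, amid what is visible of it).
The state is a dict: "clock": time; "qpos": joint angles; "qd": joint speeds; "tau": joint torques, N m; "eef_pos": TCP position; "tool_rot": TCP orientation; "force": force on the tool from outside, world axes, zero at the start; "torque": the same for the moment, N m; "width": finger opening in mm; "gripper_force": force on a finger pad.
Only numpy, scipy, OpenCV 4.12 (cv2) and the standard library are available. Lean on these libraries where they do the work, as an engineer would, in place of code of your own. Each camera call takes 0.05 s, during which the arm holds its last target. There are 200 camera calls.

## Working session

There is one attempt and no reset: what is moved stays moved. The work goes in short steps, Python scripts to look and compute and a tool call to move; the robot and the scene stay as the last step left them, time stands still between calls to the robot, and variables do not carry over. Pictures are saved under pics/ and viewed, at most 10 in all, crops included, and the job is handed in when it is done.

Besides the shell and the picture viewer there is one more tool, called by a JSON object that holds its "api" and its "payload", one argument or row to a line. step_arm: Moves the arm, as the interface text tells. Shift numbers are shares of 150 mm and turn numbers shares of 45 degrees, none past 1 either way. Its arguments: {"type":"object","properties":{"series":{"type":"array","items":{"type":"array","items":{"type":"array","items":{"type":"number","minimum":-1,"maximum":1}}}}},"required":["series"]}

```bash
mkdir -p pics
cat > h.py <<'E'
import numpy as np, cv2
from cell import ctrl
def snap(n,f=None):
    p=ctrl.get_image(n)
    if f: cv2.imwrite('pics/'+f,cv2.cvtColor(p['img'],cv2.COLOR_RGB2BGR))
    return p
def ray(p,uv,z):
    R=np.array(p['R']);t=np.array(p['t']).ravel()
    d=R.T@np.array([(uv[0]-p['cx'])/p['fx'],(uv[1]-p['cy'])/p['fy'],1]);c=-R.T@t
    return c+d*(z-c[2])/d[2]
def proj(p,X):
    q=np.array(p['R'])@np.array(X,float)+np.array(p['t']).ravel()
    return np.array([p['fx']*q[0]/q[2]+p['cx'],p['fy']*q[1]/q[2]+p['cy']])
E
python3 - <<'E'
from h import *
ims=[]
for n in ['scene','side']:
    p=snap(n,n+'0.png'); ims.append(p['img'])
    for th,z in [('ring0_c',55),('ring1_c',55),('ring2_c',55),('barrel',72),('block',60),('tray',15),('board',40)]:
        for d in ctrl.recognise(p,th)[:5]:
            print(n,th,np.round(d['centre']),round(d['score'],2),np.round(ray(p,d['centre'],z)))
s=ctrl.read_state();print(s['clock'],s['eef_pos'],s['tool_rot'],s['width'])
E
```

```text
scene ring0_c [214. 165.] 0.64 [487. -84.  55.]
scene ring1_c [137. 297.] 0.95 [799. -60.  55.]
scene ring1_c [174. 226.] 0.74 [668. -76.  55.]
scene ring2_c [260. 200.] 0.73 [568.  27.  55.]
scene barrel [325. 169.] 0.77 [473. 115.  72.]
scene block [323. 237.] 0.75 [637. 137.  60.]
scene tray [110. 213.] 0.89 [ 623. -223.   15.]
scene board [262. 226.] 0.57 [613.  43.  40.]
side ring0_c [238. 238.] 0.69 [488. -78.  55.]
side ring1_c [333. 203.] 0.68 [662. -66.  55.]
side ring1_c [387. 218.] 0.5 [ 725. -129.   55.]
side ring2_c [141. 246.] 0.78 [348. -39.  55.]
side ring2_c [257. 183.] 0.76 [565.  27.  55.]
side ring2_c [259. 210.] 0.28 [542. -34.  55.]
side block [267. 134.] 0.67 [636. 143.  60.]
side block [331. 315.] 0.47 [ 551. -253.   60.]
side board [259. 209.] 0.84 [550. -19.  40.]
0.8 [211.71551259 614.58122821 231.32725682] [ 3.14152654e+00 -1.12493895e-05  2.80982954e+00] 85.47558364612755
```

View pics/scene0.png

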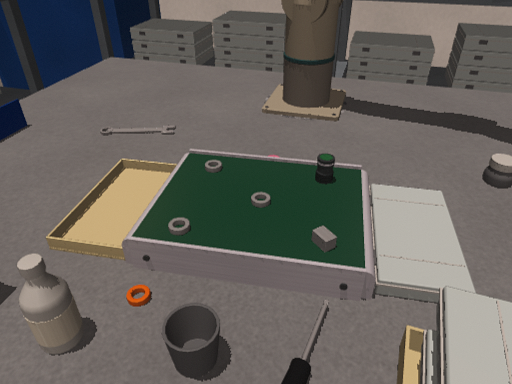

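View pics/side0.png

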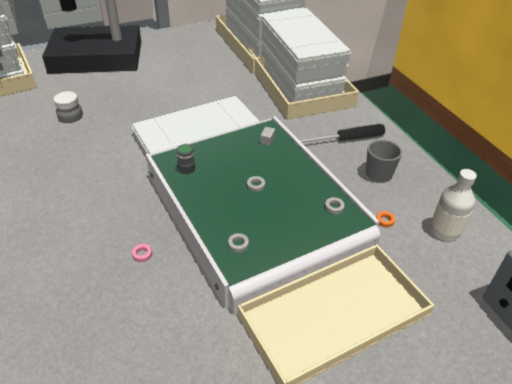

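The scene view shows three grey rings on the mat at (214,165), (174,226) and (260,200). The barrel is at (325,169) and the block at (323,237). The cream open tray is on the left (110,213), and the closed case is on the right (415,235).

Things that could be mistaken for a ring: the orange ring on the bench (scene 137,297 / side 387,218) and the pink ring on the bench (scene ~273,156 / side 141,246). I choose only the three grey rings on the mat, and I'll check them in a close crop.

Run:
```python
import cv2
a=cv2.imread('pics/side0.png')[110:370,130:430]; a=cv2.resize(a,None,fx=2.3,fy=2.3,interpolation=cv2.INTER_CUBIC); cv2.imwrite('pics/c_side.png',a)
a=cv2.imread('pics/scene0.png')[145:300,50:390]; a=cv2.resize(a,None,fx=2.3,fy=2.3,interpolation=cv2.INTER_CUBIC); cv2.imwrite('pics/c_scene.png',a)
```

```text
(no output)
```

View pics/c_side.png

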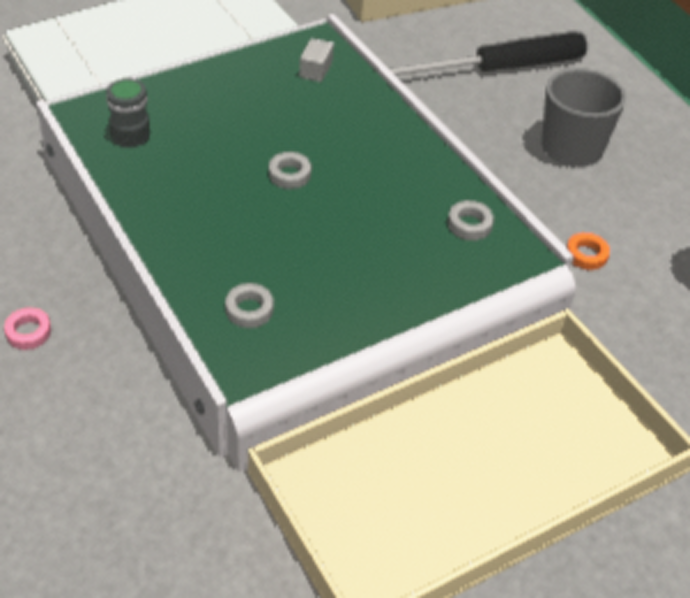

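View pics/c_scene.png

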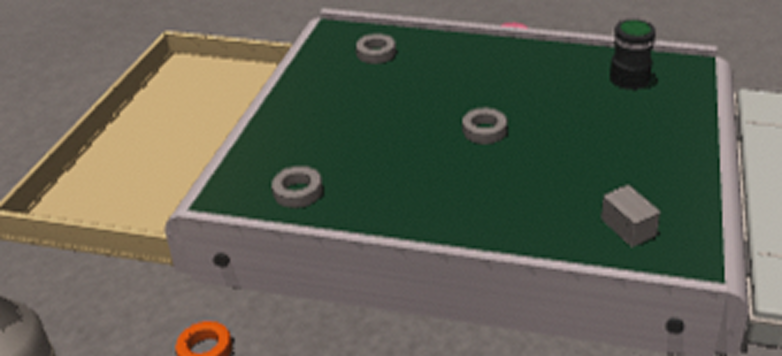

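Both crops show the three grey rings on the green mat, well clear of the pink and orange rings on the bench. The mat's tray-side end runs from crop-side (228,400) to (565,265). Next I'll measure the board frame and plan in it.

Run:
```python
from h import *
from scipy.optimize import least_squares
S={}
for n in ['scene','side']: S[n]=snap(n)
# end lines: mat end y=-165 (crop side, both views), mat other end
side=lambda a:(a[0]/2.3+130,a[1]/2.3+110); sc=lambda a:(a[0]/2.3+50,a[1]/2.3+145)
for a in [(228,402),(562,266),(50,105),(335,22)]: print('side',np.round(ray(S['side'],side(a),50)))
for a in [(320,20),(190,212),(716,58),(722,280)]: print('scene',np.round(ray(S['scene'],sc(a),50)))
print('tray rim side',[np.round(ray(S['side'],side(a),25)) for a in [(250,452),(568,314),(690,448)]])
print('tray rim scene',[np.round(ray(S['scene'],sc(a),25)) for a in [(168,33),(0,207)]])
# triangulate objects
def tri(u,v):
    A=[];b=[]
    r=least_squares(lambda X:np.r_[proj(S['scene'],X)-u,proj(S['side'],X)-v],[560,0,55]);return np.round(r.x,1)
D={n:{} for n in S}
for n in S:
  for th in ['ring0_c','barrel','block']:
    D[n][th]=[(np.round(d['centre'],1).tolist(),round(d['score'],2)) for d in ctrl.recognise(S[n],th)[:5]]
print(D)
print(tri((376/2.3+50,48/2.3+145),side((250,305))),tri((297/2.3+50,187/2.3+145),side((471,219))),tri((485/2.3+50,126/2.3+145),side((290,170))))
print('barrel top',np.round(ray(S['scene'],sc((635,29)),95)),np.round(ray(S['side'],side((127,91)),95)))
```

```text
side [ 447. -151.   50.]
side [ 700. -131.   50.]
side [419. 173.  50.]
side [678. 194.  50.]
scene [ 453. -149.   50.]
scene [ 701. -125.   50.]
scene [422. 177.  50.]
scene [668. 197.  50.]
tray rim side [array([ 452., -173.,   25.]), array([ 696., -153.,   25.]), array([ 705., -274.,   25.])]
tray rim scene [array([ 472., -289.,   25.]), array([ 709., -270.,   25.])]
{'scene': {'ring0_c': [([214.9, 164.4], 0.49), ([177.1, 223.0], 0.37)], 'barrel': [([323.1, 167.4], 0.75)], 'block': [([323.7, 238.2], 0.88), ([260.8, 225.7], 0.49)]}, 'side': {'ring0_c': [([238.4, 240.3], 0.53)], 'barrel': [([183.7, 159.3], 0.72)], 'block': [([267.2, 136.7], 0.79)]}}
[487.2 -85.1  52.8] [663.4 -69.7  53.1] [564.4  27.5  52.5]
barrel top [473. 116.  95.] [467. 111.  95.]
```

Board frame: centre ≈ (561, 23), yaw ≈ 0.083, with the tray at −y. In board coordinates the rings are at (−82,−100), (95,−101) and (4,4). The barrel is at (−83,98) and the block at (86,110), so straight −y pushes stay clear of both. I'll shut the fingers and turn the tool so that tool x = board +y and tool y = board +x.

{"api": "step_arm", "payload": {
  "series": [
    [[0,0,0.19,0,0,0,1],[0,0,0.19,0,0,0,1],[0,0,0.19,0,0,0,1],[0,0,0.19,0,0,0,1],[0,0,0.19,0,0,0,1],[0,0,0.19,0,0,0,1],[0,0,0.19,0,0,0,1],[0,0,0.142,0,0,0,1],[0,0,0,0,0,0,1]]
  ]
}}

```text
clock: 2.1
eef_pos: [211.5, 614.6, 231.2]
tool_rot: [3.141, 0.0, 1.654]
force: [-0.3, -0.3, 0.4]
width: 0.1
gripper_force: 0.0
```

{"api": "step_arm", "payload": {
  "series": [
    [[0,0,0,-0.25,0.08,0,1],[0,0,0,-0.25,0.08,0,1],[0,0,0,-0.25,0.08,0,1],[0,0,0,-0.25,0.08,0,1],[0,0,0,-0.25,0.08,0,1],[0,0,0,-0.25,0.08,0,1],[0,0,0,-0.25,0.08,0,1],[0,0,0,-0.25,0.08,0,1],[0,0,0,-0.25,0.08,0,1],[0,0,0,-0.25,0.08,0,1],[0,0,0,-0.25,0.08,0,1],[0,0,0,-0.25,0.08,0,1]]
  ]
}}

```text
clock: 3.3
eef_pos: [393.0, 176.7, 231.6]
tool_rot: [3.141, -0.001, 1.657]
force: [1.5, 0.2, 0.1]
width: -0.4
gripper_force: 0.0
```

{"api": "step_arm", "payload": {
  "series": [
    [[0,0,0,-0.25,0.08,0,1],[0,0,0,-0.25,0.08,0,1],[0,0,0,-0.25,0.08,0,1],[0,0,0,-0.25,0.08,0,1],[0,0,0,-0.25,0.08,0,1],[0,0,0,-0.23,0.08,0,1],[0,0,0,0,0,0,1],[0,0,0,0,0,0,1]]
  ]
}}

```text
clock: 4.1
eef_pos: [482.6, -37.9, 231.3]
tool_rot: [-3.141, -0.0, 1.654]
force: [-0.1, 0.4, -1.2]
width: -0.1
gripper_force: 0.0
```

```bash
cat >> h.py <<'E'
def bf(w):
    d=np.array(w[:2])-[561,23];c,s=.9965,.083
    return np.round([c*d[0]+s*d[1],-s*d[0]+c*d[1]],1)
E
python3 - <<'E'
from h import *
s=ctrl.read_state();print(s['eef_pos'],bf(s['eef_pos']),s['tool_rot'])
p=snap('wrist','w1.png')
for d in ctrl.recognise(p,'ring0_c')[:6]: w=ray(p,d['centre'],57);print(d,np.round(w),bf(w))
print('tip ground px',proj(p,list(s['eef_pos'][:2])+[50]))
E
```

```text
[482.55681095 -37.860044   231.27669028] [-83.2 -54.1] [-3.14143264e+00 -2.47921949e-04  1.65363047e+00]
tip ground px [256.34894562 167.66754858]
```

View pics/w1.png

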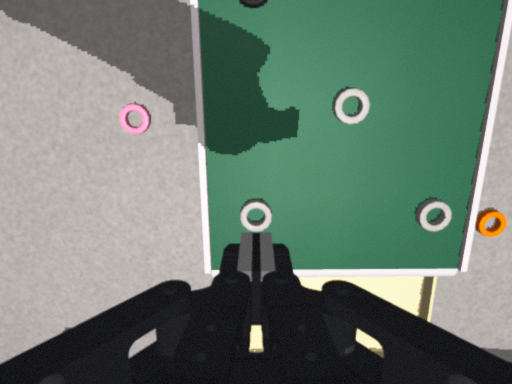

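The wrist view looks straight down on the board. The grey rings are at (256,216), (435,216) and (352,106), the pink and orange ones lie outside the lips, and the tray end is at row ~271. I'll refine the positions from this view.

Run:
```python
from h import *
p=snap('wrist')
for a,z in [((256,216),57),((435,216),57),((352,106),57),((212,271),50),((462,270),50),((209,215),56),((475,215),56),((253,0),60)]:
    w=ray(p,a,z);print(a,np.round(w,1),bf(w))
```

```text
(256, 216) [485.7 -83.   57. ] [-83.8 -99.4]
(435, 216) [662.1 -67.9  57. ] [ 93.2 -98.9]
(352, 106) [563.1  29.8  57. ] [2.7 6.6]
(212, 271) [ 444.7 -151.4   50. ] [-130.3 -164.1]
(462, 270) [ 708.6 -127.5   50. ] [ 134.6 -162.3]
(209, 215) [439.2 -86.3  56. ] [-130.4  -98.8]
(475, 215) [701.9 -63.8  56. ] [133.2 -98.2]
(253, 0) [466.9 107.1  60. ] [-86.8  91.6]
```

{"api": "step_arm", "payload": {
  "series": [
    [[0,0,0,0,0,0.25,1],[0,0,0,0,0,0.25,1],[0,0,0,0,0,0.25,1],[0,0,0,0,0,0.25,1],[0,0,0,0,0,0.12,1],[0,0,0,0,0,0.06,1],[0,0,0,0,0,0,1]]
  ]
}}

```text
clock: 4.95
eef_pos: [482.0, -36.2, 53.6]
tool_rot: [-3.14, -0.001, 1.656]
force: [-1.0, 0.0, 0.7]
width: 0.4
gripper_force: 0.0
```

{"api": "step_arm", "payload": {
  "series": [
    [[0,0,0,-0.05,0,0,1],[0,0,0,-0.05,0,0,1],[0,0,0,-0.06,0,0,1],[0,0,0,-0.08,0,0,1],[0,0,0,-0.09,0,0,1],[0,0,0,-0.09,0,0,1],[0,0,0,-0.09,0,0,1],[0,0,0,-0.09,0,0,1],[0,0,0,-0.09,0,0,1],[0,0,0,-0.09,0,0,1],[0,0,0,-0.09,0,0,1],[0,0,0,-0.09,0,0,1]]
  ]
}}

```text
clock: 6.15
eef_pos: [494.6, -182.0, 54.2]
tool_rot: [-3.141, 0.0, 1.654]
force: [0.3, 0.3, 0.2]
width: -0.0
gripper_force: 0.0
```

Run:
```python
from h import *
s=ctrl.read_state();print(s['eef_pos'],bf(s['eef_pos']),s['force'])
for n,z in [('side',0),('scene',0)]:
    p=snap(n,n+'2.png')
    for d in ctrl.recognise(p,'ring0_c')[:6]: print(n,np.round(d['centre']),round(d['score'],2),bf(ray(p,d['centre'],9)),bf(ray(p,d['centre'],55)))
```

```text
[ 494.55298372 -181.96352627   54.23078176] [ -83.2 -198.7] [0.25515957 0.3488941  0.24065251]
side [273. 310.] 0.75 [ -79.1 -205.2] [ -95.9 -230.9]
```

View pics/side2.png

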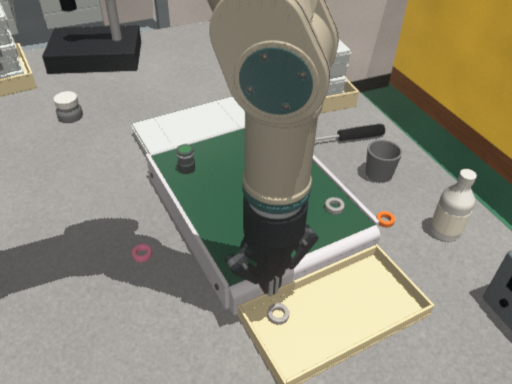

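The first ring lies in the tray at (279,314). Next I'll rise, move behind the ring at (93,−99), go down and push.

{"api": "step_arm", "payload": {
  "series": [
    [[0,0,0,0,0,-0.2,1],[0,0,0,0,0,-0.2,1],[0,0,0,0.161,0.196,0,1],[0,0,0,0.161,0.196,0,1],[0,0,0,0.161,0.196,0,1],[0,0,0,0.161,0.196,0,1],[0,0,0,0.161,0.196,0,1],[0,0,0,0.161,0.196,0,1],[0,0,0,0,0,0,1],[0,0,0,0,0,0.2,1],[0,0,0,0,0,0.15,1],[0,0,0,0,0,0.05,1]]
  ]
}}

```text
clock: 7.55
eef_pos: [655.7, -20.4, 51.6]
tool_rot: [-3.136, -0.001, 1.655]
force: [-0.7, 0.0, 1.0]
width: -0.5
gripper_force: 0.0
```

Run:
```python
from h import *
s=ctrl.read_state();print(s['eef_pos'],bf(s['eef_pos']),s['force'])
```

```text
[655.71692048 -20.43323854  51.63203387] [ 90.8 -51.1] [-0.69589442  0.0347184   1.02696265]
```

{"api": "step_arm", "payload": {
  "series": [
    [[0,0,0,-0.05,0,0,1],[0,0,0,-0.05,0,0,1],[0,0,0,-0.06,0,0,1],[0,0,0,-0.08,0,0,1],[0,0,0,-0.09,0,0,1],[0,0,0,-0.09,0,0,1],[0,0,0,-0.09,0,0,1],[0,0,0,-0.09,0,0,1],[0,0,0,-0.09,0,0,1],[0,0,0,-0.09,0,0,1],[0,0,0,-0.09,0,0,1],[0,0,0,-0.09,0,0,1]]
  ]
}}

```text
clock: 8.75
eef_pos: [670.3, -166.5, 54.2]
tool_rot: [-3.142, 0.0, 1.654]
force: [-0.3, 0.2, 0.3]
width: 0.1
gripper_force: 0.0
```

Run:
```python
from h import *
s=ctrl.read_state();print(s['eef_pos'],bf(s['eef_pos']),s['force'])
p=snap('side','side3.png')
for d in ctrl.recognise(p,'ring0_c')[:6]: print(np.round(d['centre']),round(d['score'],2),bf(ray(p,d['centre'],9)),bf(ray(p,d['centre'],55)))
```

```text
[ 670.27352335 -166.51007527   54.21815691] [  93.2 -197.9] [-0.31347393  0.23123894  0.34125317]
[278. 311.] 0.53 [ -73.5 -209.7] [ -90.8 -235.1]
```

View pics/side3.png

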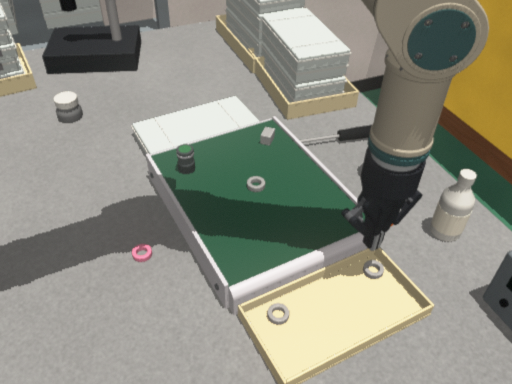

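The second ring lies in the tray at (373,270), and the third is still at (256,184). I'll go behind it next.

{"api": "step_arm", "payload": {
  "series": [
    [[0,0,0,0,0,-0.2,1],[0,0,0,0,0,-0.2,1],[0,0,0,0.238,-0.086,0,1],[0,0,0,0.238,-0.086,0,1],[0,0,0,0.238,-0.086,0,1],[0,0,0,0.238,-0.086,0,1],[0,0,0,0.238,-0.086,0,1],[0,0,0,0.238,-0.086,0,1],[0,0,0,0.238,-0.086,0,1],[0,0,0,0,0,0,1],[0,0,0,0,0,0.2,1],[0,0,0,0,0,0.15,1]]
  ]
}}

```text
clock: 10.05
eef_pos: [559.9, 77.2, 61.5]
tool_rot: [3.14, -0.0, 1.655]
force: [0.1, 0.2, -0.0]
width: 0.5
gripper_force: 0.0
```

{"api": "step_arm", "payload": {
  "series": [
    [[0,0,0,0,0,0.05,1],[0,0,0,0,0,0,1],[0,0,0,-0.05,0,0,1],[0,0,0,-0.05,0,0,1],[0,0,0,-0.06,0,0,1],[0,0,0,-0.08,0,0,1],[0,0,0,-0.09,0,0,1],[0,0,0,-0.09,0,0,1],[0,0,0,-0.09,0,0,1],[0,0,0,-0.09,0,0,1],[0,0,0,-0.09,0,0,1],[0,0,0,-0.09,0,0,1]]
  ]
}}

```text
clock: 11.25
eef_pos: [569.3, -41.5, 54.2]
tool_rot: [-3.141, -0.0, 1.654]
force: [0.8, 1.2, 0.6]
width: -0.1
gripper_force: 0.4
```

Run:
```python
from h import *
s=ctrl.read_state();print(s['eef_pos'],bf(s['eef_pos']),s['force'])
```

```text
[569.26822751 -41.50300727  54.23784668] [  2.9 -65. ] [0.76836902 1.17501647 0.60571316]
```

{"api": "step_arm", "payload": {
  "series": [
    [[0,0,0,-0.06,0,0,1],[0,0,0,-0.08,0,0,1],[0,0,0,-0.09,0,0,1],[0,0,0,-0.09,0,0,1],[0,0,0,-0.09,0,0,1],[0,0,0,-0.09,0,0,1],[0,0,0,-0.09,0,0,1],[0,0,0,-0.09,0,0,1],[0,0,0,-0.09,0,0,1],[0,0,0,-0.09,0,0,1],[0,0,0,-0.04,0,0,1],[0,0,0,0,0,0,1]]
  ]
}}

```text
clock: 12.45
eef_pos: [580.3, -176.3, 54.3]
tool_rot: [3.142, 0.001, 1.652]
force: [0.1, -0.2, 0.0]
width: 0.2
gripper_force: 0.0
```

{"api": "step_arm", "payload": {
  "series": [
    [[0,0,0,0,0,-0.2,1],[0,0,0,0,0,-0.25,1],[0,0,0,0,0,-0.25,1],[0,0,0,0,0,-0.25,1],[0,0,0,0.2,0,0,1],[0,0,0,0.2,0,0,1],[0,0,0,0.2,0,0,1],[0,0,0,0,0,0,1],[0,0,0,0,0,0,1]]
  ]
}}

```text
clock: 13.35
eef_pos: [572.9, -83.6, 196.8]
tool_rot: [-3.141, -0.0, 1.657]
force: [-0.9, -0.2, 0.6]
width: 0.0
gripper_force: 0.0
```

Run:
```python
from h import *
s=ctrl.read_state();print(s['eef_pos'],bf(s['eef_pos']),s['force'])
for n in ['side','scene']:
    p=snap(n,n+'4.png')
    for th,z in [('ring0_c',9),('barrel',72),('block',60)]:
        for d in ctrl.recognise(p,th)[:4]: print(n,th,np.round(d['centre']),round(d['score'],2),bf(ray(p,d['centre'],z)))
```

```text
[572.9015437  -83.57142631 196.78194819] [   3.  -107.2] [-0.85852674 -0.23046081  0.58722543]
side ring0_c [276. 317.] 0.69 [ -80.8 -216.4]
side barrel [186. 161.] 0.77 [-87.5  92.7]
side block [267. 133.] 0.72 [ 85.6 115.7]
scene barrel [324. 169.] 0.81 [-80.4  98. ]
scene block [326. 240.] 0.9 [ 89.1 112.3]
```

View pics/side4.png

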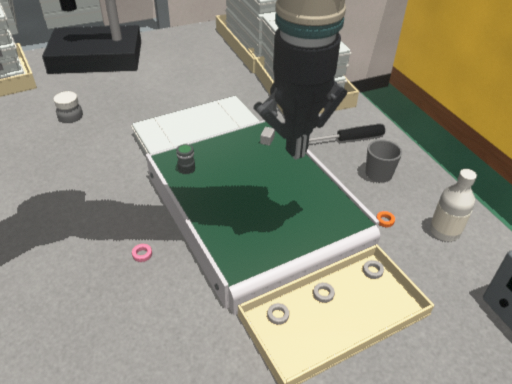

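All three rings lie in the tray at (279,314), (324,292) and (373,270). The barrel (186,158) and block (267,134) still stand where they started.

Run:
```python
from h import *
p=snap('side')
for a in [(279,314),(324,292),(373,269)]: print(bf(ray(p,a,9))+[0,247])
print(ctrl.finish_job())
```

```text
[-74.4  32.7]
[ 4.5 35.1]
[96.9 36.5]
the job is handed in; nothing more can be done
None
```

All three grey rings were swept off the board and lie in the open tray, the barrel and block stand where they started, and the job was handed in at about 13.5 s; no verdict came back.

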